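Clamp a glass strip in the scoring jig

ROBOT

A 6-joint arm with a two-finger parallel gripper is mounted at the origin on the work surface. World frame = base frame: x ahead of the robot, y to its left, z up, the work surface at z = 0. Lengths are in m, angles in rad, forces in N, time in s.
With the tool pointing down it reaches from about 0.35 to 0.85 m from the base axis. Payload 8.1 kg.
Tool frame: the origin (TCP) lies midway between the tips of the shut fingers; the grasp point (between the pads) lies 19 mm behind it; z points along the fingers, x is the direction in which the jaws open and shut, and the axes are right-handed (so a half turn about z gives the same grasp; the last joint's range is limited). The gripper opens to 85 mm and grips with 20 to 120 N. Pads are 22 mm wide; open, the fingers measure 114 mm over their backs; the gripper's body (76 mm by 85 mm) begins 54 mm behind the grasp point. The pads swing forward as they close: fully open they stand 13 mm farther back than shut.
Start: joints at [-1.254, 0.13, 1.488, -0, 1.523, -0.085], TCP at [0.235, -0.552, 0.231] pointing down, gripper open.
Joint ranges: [-2.96, 2.96], [-0.89, 2.26], [0.02, 2.5], [-1.34, 4.48], [0, 2.73], [-2.66, 2.66]. Speed limits (rad/s): [2.39, 2.39, 2.79, 3.14, 3.14, 3.14].

INTERFACE

Orientations are given as a 3x3 rotation matrix whose columns are the frame's x, y, z axes.
In Python, from station import ctrl gives the robot as it stands. The module is installed in compiled form; this text tells all that it offers.
- The arm moves only by the tool play_rows, never from a script. Its argument "series" is one flat list of numbers, 5 for each row, row after row: the opening in per cent of the stroke, from 0 (shut) to 100 (fully open), then the shift along the world's x, y, z in mm, then the turn about the world's z in degrees. A call has 1 to 20 rows; each row is the pose to reach, as a shift and turn from the pose commanded when the call began; what a row does not reach only later rows make up. A row lasts 1/8 s, in which the tool goes at most 62.5 mm and 10.7 degrees, less where a joint would pass 70% of its speed; a pose out of reach is approached as far as the arm can. A call with a gripper value outside its range is refused whole. The fingers move at their own pace and stop on an object; "force" is the grip in N (left out, the last holds). Time passes only in rows, so rows that repeat a pose let the fingers close. It gives the time, the measured TCP pose, the force and the opening at its end, in the units of the state.
- ctrl.observe(): the state, without advancing time (a new reading comes with each control period).
- ctrl.read_camera(name): name is "side" or "top" or "wrist"; returns the picture (400x640x3 uint8, blue, green, red); there is no depth.
- ctrl.calibration(name): a dict with "mtx" (3x3 intrinsics, pixels), "k1" (the pictures are not rectified: a ray, as slopes to the right and down, at radius r is drawn at 1 + k1 r^2 times it, then the intrinsics apply), "xyz" and "rotation" of the camera in the world. Camera axes: x right, y down, z forward; pixel columns grow to the right and rows downward; lengths in m; the calibration is good to about 2 mm. A picture is of the moment at which its call begins: read the wrist's pose just before it. calibration takes no time and is no camera call; for the wrist camera it gives the pose at the moment of the call.
- ctrl.hand_in(): hands the job in, once; it reports no verdict.
Trained networks look in the newest picture that a camera, given by its name, has taken for a name from the list of things; names that differ only in an ending like _2 or _b are one class to them, and where a whole thing is asked for, a point or a joint stands for the part that bears it (a point fixed in the world has none). Each returns a list of dicts, best first, with "conf" (0 to 1); they miss things now and then, are a little off and sometimes report something else, mostly with a low value. They report only what shows in the picture. A call takes as long as a camera call. They do not tell look-alikes from the thing itself.
- ctrl.regions_of(camera, name): "pixels" (400x640 bool, what is visible of it) and "box" ([left, top, right, bottom] in pixels, round what is visible of it).
The state is a dict: "time_s": time; "joint_pos": joint angles; "dq": joint speeds; "tau": joint torques, N m; "tool_pos": TCP position; "eef_rot": TCP orientation; "wrist_force": force on the tool from outside, world axes, zero at the start; "ft_torque": the same for the moment, N m; "grip_width": finger opening in m.
Only numpy, scipy, OpenCV 4.12 (cv2) and the standard library are available. Lean on these libraries where they do the work, as an engineer would, in place of code of your own. Each camera call takes 0.05 s, during which the arm holds its last target. There are 200 camera calls.

TASK

Load the red glass strip from the wooden rack into the scoring jig: lift the jig's spring clip by its orange grip until it stays up by itself, slide the strip along the channel until its end is home against the stop, then lower the clip gently onto the glass, keeping hold of it all the way down so that it does not snap shut, and leave the strip clamped. Leave the blue strip and all the other things on the bench where they are.

Things in the scene. Friction and masses are not known exactly. Their poses are not given: they have to be found in the camera images.
- red_strip: Loose strip of opaque red glass, 170 x 50 x 8 mm, about 0.17 kg. Origin at the centre of its underside, x along its length, y across, z up (thickness). It starts lying flat in one of the rack's two nests (either one). Its two ends are alike.
- blue_strip: The same strip in blue, in the other nest; to be left alone. Origin and axes as for the red strip.
- rack: Fixed wooden rack 196 (x) x 190 (y) mm, origin at the centre of its underside. Nests along x at y = +57.5 and -57.5 mm carry strips, underside 30 mm above the bench. Cheeks (2 mm clearance) and end walls rise 4 mm above a strip's top; only its middle 70 mm is free at the sides, with 22 mm of air beneath. So grip it at the middle across its 50 mm width and lift straight up.
- home (a point): Point on the fixed jig's bed where the origin of a fully seated strip belongs, 30 mm above the bench. Its axes are the jig's: x along the channel from open mouth to stop, y across, z up. Stop face at x = +85 mm. Two dark rails, 54 mm apart, tops 12 mm above the bed, run from x = -20 mm to the stop; a flared entry reaches to x = -38 mm, about 74 mm clear.
- tongue (a point): Middle of the jig's tongue, 67.5 mm before home (its x = -67.5 mm), same height and axes. The tongue is 26 mm wide, level with the bed, from the mouth to x = -115 mm of home; only the bench, 30 mm below, is beside it, so fingers can straddle a strip lying there. A strip laid with its origin here (or up to 10 mm further out) has its front in the channel and its middle outside the flare.
- tail_end (a point): Where the middle of a seated strip's tail edge lies, on its underside: x = -85 mm from home, same axes. The last 47 mm of a seated strip stick out of the flare. Fingers beside the strip cannot enter between the rails, so it cannot be carried home by its middle: lay it on the tongue, let go, and take it again near the tail (or push the tail edge) to slide it home.
- clip_hinge (a point): Middle of the clip's hinge pin, on the jig at x = +110 mm, y = 0, z = +10 mm from home. The clip turns about the jig's y axis here. The jig's base reaches x = +150 mm; a deck 12 mm high lies on its +y side, out to y = +124 mm (x from 0 to 100 mm).
- clip_grip (a point): Centre of the clip's orange grip: a round-ended bar along the jig's y, 34 mm long, 16 mm thick. At joint value 0 it lies 70 mm towards the mouth from the hinge pin and 30 mm above it (70 mm over the bench). Stem 10 mm and steel arm 20 mm wide, so it can be pinched from above on its round ends, fingers passing beside the arm; it turns between them as the clip swings.
- clip (a joint): Spring clip's angle, rad: 0 down on nothing, growing as the grip is lifted up and over towards the hinge; 1.25 open stop, grip right above the hinge. Over-centre spring: below 0.6 it is pulled shut (3.5 N at the grip near the bottom), above 0.6 pulled open, staying up by itself. Its foot, 50 mm from the hinge, rests on a strip at about 0.1; down on the empty bed (3 mm gap) it blocks the channel.
- offcut: Loose teal glass offcut 55 x 45 x 6 mm on the jig's side deck. Origin under its centre. Leave alone.
- pliers: Loose pliers about 170 mm long with black handles, 16 mm high. Origin under the pivot. Leave alone.
- marker: Loose marker pen with a black cap, 130 mm long, 17 mm thick. Origin under its middle. Leave alone.
- tape: Loose yellow tape measure, 68 x 36 x 66 mm high. Origin under its centre. Leave alone.
- oil: Loose white oil bottle with a red cap, 48 mm across, 120 mm high. Origin under its centre. Leave alone.
- shard: Loose honey-coloured glass piece 100 x 50 x 6 mm. Origin under its centre. Leave alone.
Mind the look-alikes: they are no part of the job. What is meant by the red_strip is not green, and is the smaller of those in its own colour.

How it is judged:
On the way, in this order (a step that is already met when the one before it is completed fails the run):
1. the clip is lifted open and stays up, released (over 1.0 rad), with the red strip not yet home (value of joint clip above 1 rad and contact force between the fingers and clip below 0.05 N and horizontal distance between red_strip and home above 0.02 m), for 0.2 s.
2. the red strip is slid home against the stop under the raised clip (value of joint clip above 1 rad and x of red_strip in the frame of home between -0.005 and 0.005 m and y of red_strip in the frame of home between -0.006 and 0.006 m and z of red_strip in the frame of home between -0.004 and 0.004 m and angle between the x axis of red_strip and the x axis of home, either way round below 0.06 rad), for 0.2 s.
At the end, for the whole second after the job is handed in: The red strip lies flat in the jig's channel, at rest, its origin within 5 mm of the home point along the channel, 6 mm across, 4 mm in height, aligned within 0.06 rad; the clip is down on it (joint 0.05 to 0.16 rad) and presses on the glass with over 1 N (x of red_strip in the frame of home between -0.005 and 0.005 m and y of red_strip in the frame of home between -0.006 and 0.006 m and z of red_strip in the frame of home between -0.004 and 0.004 m and angle between the x axis of red_strip and the x axis of home, either way round below 0.06 rad and value of joint clip between 0.05 and 0.16 rad and contact force between clip and red_strip above 1 N and linear speed of red_strip below 0.01 m/s); the robot touches nothing.
It fails at once if the clip is let go and snaps shut onto the glass (closing faster than 4 rad/s while still over 0.25 rad) (velocity of joint clip below -4 rad/s and value of joint clip between 0.25 and 0.6 rad and horizontal distance between red_strip and home below 0.05 m).
It fails at once if the blue strip is moved over 20 mm, or another thing on the bench over 30 mm (distance of blue_strip from where it was at the start of the episode above 0.02 m or distance of any of offcut, pliers, marker, tape, oil, shard from where it was at the start of the episode above 0.03 m).
It also fails if it takes over 72 s, if anything falls off the work surface, if the arm or the gripper's body presses on something with over 40 N, if the wrist force passes 120 N, or if a joint passes its speed limit or range.

## Working session

There is one attempt and no reset: what is moved stays moved. The work goes in short steps, Python scripts to look and compute and a tool call to move; the robot and the scene stay as the last step left them, time stands still between calls to the robot, and variables do not carry over. Pictures are saved under pics/ and viewed, about 8 in all and at most 12, crops included, and the job is handed in when it is done.

Besides the shell and the picture viewer there is one more tool, called after "Emit:" as name(argument=value, ...) on one line, values as JSON. play_rows: Moves the arm, as the interface text tells. Its arguments: {"type":"object","properties":{"series":{"type":"array","items":{"type":"number"}},"force":{"type":"number"}},"required":["series"]}

```bash
mkdir -p pics
cat > h.py <<'E'
import numpy as np, cv2
from station import ctrl
def ray(cam,uv,cal=None):
    c=cal or ctrl.calibration(cam)
    K=np.array(c["mtx"]);k=float(c["k1"])
    p=np.atleast_2d(np.array(uv,float))
    d=cv2.undistortPoints(p[:,None],K,np.array([k,0,0,0,0.]))[:,0]
    R=np.array(c["rotation"]);o=np.array(c["xyz"])
    return o,np.c_[d,np.ones(len(d))]@R.T
def plane(cam,uv,z,cal=None):
    o,d=ray(cam,uv,cal); return o+d*((z-o[2])/d[:,2])[:,None]
def proj(cam,P,cal=None):
    c=cal or ctrl.calibration(cam)
    R=np.array(c["rotation"]);o=np.array(c["xyz"])
    q=(np.atleast_2d(P)-o)@R
    s=q[:,:2]/q[:,2:]; s=s*(1+c["k1"]*(s**2).sum(1))[:,None]
    K=np.array(c["mtx"]);return np.c_[s,np.ones(len(s))]@K[:2].T
E
python3 - <<'E'
from h import *
np.set_printoptions(precision=3,suppress=True)
for n in("top","side"):
    im=ctrl.read_camera(n);cv2.imwrite(f"pics/{n}0.png",im);c=ctrl.calibration(n)
    print(n,c)
    for t in("red_strip","rack","clip_grip","clip"):
        for r in ctrl.regions_of(n,t)[:3]:
            m=r["pixels"].astype(np.uint8)
            if m.sum()<5: continue
            q=cv2.minAreaRect(cv2.findNonZero(m)); print(n,t,round(r["conf"],2),r["box"],q,m.sum())
            if t=="red_strip" and n=="top": print(plane(n,cv2.boxPoints(q),.038))
print(ctrl.observe())
E
```

```text
top {'mtx': array([[445.56 ,   0.   , 326.166],
       [  0.   , 445.56 , 201.386],
       [  0.   ,   0.   ,   1.   ]]), 'k1': -0.00423409361612887, 'xyz': array([0.326, 0.016, 1.391]), 'rotation': array([[ 0.022, -0.99 ,  0.143],
       [-1.   , -0.022, -0.   ],
       [ 0.003, -0.143, -0.99 ]])}
top red_strip 0.77 [253.1, 249.4, 288.2, 306.1] ((272.6662292480469, 275.786865234375), (16.724306106567383, 56.5933952331543), 21.250505447387695) 913
[[0.223 0.222 0.038]
 [0.38  0.167 0.038]
 [0.363 0.12  0.038]
 [0.206 0.175 0.038]]
top red_strip 0.74 [367.9, 172.2, 392.8, 225.6] ((377.36480712890625, 198.46780395507812), (17.417863845825195, 55.12568664550781), 13.392498016357422) 924
[[ 0.456 -0.096  0.038]
 [ 0.624 -0.134  0.038]
 [ 0.612 -0.186  0.038]
 [ 0.445 -0.148  0.038]]
top red_strip 0.72 [386.7, 267.3, 463.0, 322.9] ((422.3430480957031, 295.88824462890625), (25.6712646484375, 79.12696838378906), 59.4207763671875) 1965
[[ 0.214 -0.156  0.038]
 [ 0.337 -0.36   0.038]
 [ 0.272 -0.398  0.038]
 [ 0.151 -0.195  0.038]]
top rack 0.83 [362.2, 166.2, 431.6, 242.6] ((394.967529296875
[... 1257 characters left out ...]
3.93001174926758), 11.309932708740234) 1605
side clip 0.61 [239.9, 230.0, 268.3, 244.2] ((256.31231689453125, 240.9756622314453), (15.026673316955566, 30.393999099731445), 60.524105072021484) 259
{'time_s': 0.5, 'joint_pos': array([-1.254,  0.13 ,  1.488, -0.   ,  1.523, -0.085]), 'dq': array([ 0.   , -0.001,  0.001, -0.   ,  0.   , -0.   ]), 'tau': array([ -0.001, -56.871, -50.036,  -0.   ,   0.003,   0.   ]), 'tool_pos': array([ 0.235, -0.552,  0.231]), 'eef_rot': array([[ 0.391, -0.92 , -0.   ],
       [-0.92 , -0.391,  0.   ],
       [-0.   ,  0.   , -1.   ]]), 'wrist_force': array([-0.239, -0.214,  0.638]), 'ft_torque': array([-0.013, -0.025,  0.003]), 'grip_width': 0.08567527303442685}
```

View pics/top0.png

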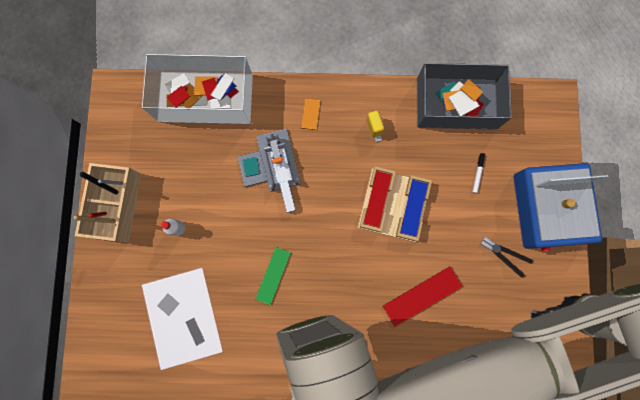

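View pics/side0.png

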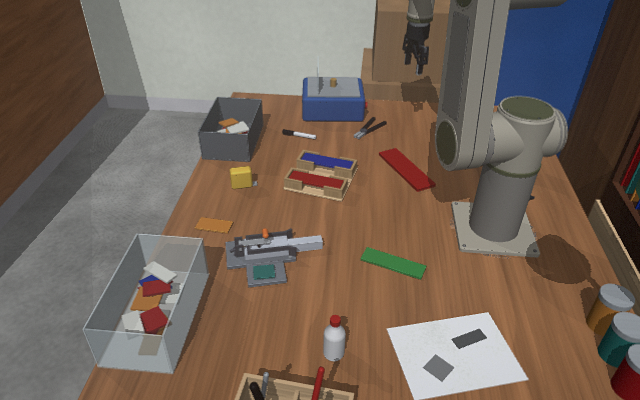

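The top view shows the red strip in the rack at (377,198), the blue one at (414,208), and the jig at (278,165) with its tongue ending near (292,210). The red piece at (425,295) and the green strip at (273,276) are look-alikes. Next I work out a rough jig pose.

Run:
```python
from h import *
np.set_printoptions(precision=3,suppress=True)
im=cv2.imread("pics/top0.png")
cv2.imwrite("pics/jig0.png",cv2.resize(im[120:220,225:325],None,fx=6,fy=6,interpolation=cv2.INTER_CUBIC))
print(plane("top",[[292,210]],.03),plane("top",[[277,160]],.07),plane("top",[[272,135]],.04))
c=ctrl.calibration("wrist");s=ctrl.observe();R=np.array(s["eef_rot"])
print(c["mtx"],R.T@(c["xyz"]-s["tool_pos"]),R.T@c["rotation"])
```

```text
[[0.493 0.121 0.03 ]] [[0.64  0.168 0.07 ]] [[0.727 0.19  0.04 ]]
[[342.867   0.    316.933]
 [  0.    342.867 198.392]
 [  0.      0.      1.   ]] [ 0.    -0.069 -0.144] [[ 1.     0.001 -0.001]
 [-0.001  0.963  0.268]
 [ 0.001 -0.268  0.963]]
```

View pics/jig0.png

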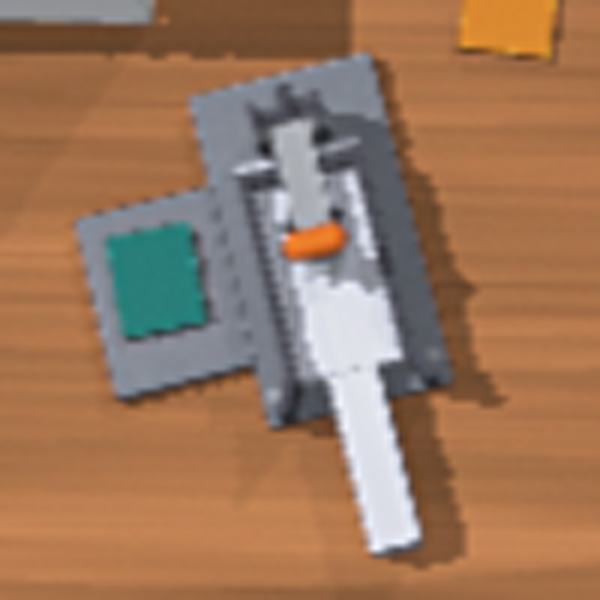

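Emit:
play_rows(series=[100,180,350,60,-3,100,365,707,60,-5.5,100,365,707,60,-5.5,100,365,707,60,-5.5,100,365,707,60,-5.5,100,365,707,60,-5.5,100,365,707,60,-5.5,100,365,707,60,-5.5,100,365,707,60,-5.5,100,365,707,60,-5.5,100,365,707,60,-5.5,100,365,707,60,-5.5,100,365,707,60,-5.5,100,365,707,60,-5.5,100,365,707,60,-5.5,100,365,707,60,-5.5,100,365,707,60,-5.5])

```text
time_s: 2.62
tool_pos: [0.5996, 0.1537, 0.2917]
eef_rot: [[0.3, -0.954, 0.001], [-0.954, -0.3, 0.0], [0.0, -0.001, -1.0]]
wrist_force: [0.1, -0.6, 1.0]
grip_width: 0.0856
```

Run:
```python
from h import *
import pickle
np.set_printoptions(precision=3,suppress=True)
c=ctrl.calibration("wrist");im=ctrl.read_camera("wrist");cv2.imwrite("pics/w1.png",im);pickle.dump(c,open("w1.pkl","wb"))
print(ctrl.observe()["tool_pos"],c["xyz"])
for t in("clip_grip","clip"):
    for r in ctrl.regions_of("wrist",t)[:2]:
        m=r["pixels"].astype(np.uint8); q=cv2.minAreaRect(cv2.findNonZero(m)); print(t,r["conf"],r["box"],q)
m=cv2.inRange(cv2.cvtColor(im,cv2.COLOR_BGR2HSV),(5,180,120),(18,255,255))
n,l,st,ce=cv2.connectedComponentsWithStats(m)
for i in range(1,n):
    if st[i,4]>60: print(st[i],ce[i],plane("wrist",[ce[i]],.072,c))
```

```text
[0.6   0.154 0.292] [0.665 0.174 0.435]
clip_grip 0.78 [299.7, 59.1, 330.4, 134.6] ((314.0, 97.0), (76.0, 32.0), 90.0)
clip 0.96 [295.8, 57.7, 330.3, 134.4] ((314.0, 97.0), (76.0, 32.0), 90.0)
[300 121  29  13 245] [314.8   127.506] [[0.641 0.17  0.072]]
```

View pics/w1.png

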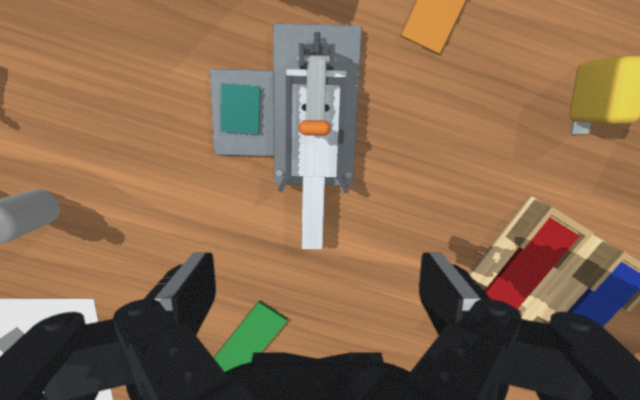

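The wrist picture shows the orange grip at (315,128), the tongue end at (312,248) and the jig's back edge at (317,26). The jaws are roughly along the grip.

Run:
```python
from h import *
import pickle
np.set_printoptions(precision=4,suppress=True)
c=pickle.load(open("w1.pkl","rb"))
im=cv2.imread("pics/w1.png")
hsv=cv2.cvtColor(im,cv2.COLOR_BGR2HSV)
m=((hsv[...,1]<60)&(hsv[...,2]>150)).astype(np.uint8)
pts=[]
for v in range(188,244,4):
    u=np.where(m[v,285:345])[0]+285; pts.append([(u.min()+u.max())/2,v])
P=plane("wrist",pts,.03,c)[:,:2]; print(np.array(pts)[[0,-1]], P[[0,-1]])
vx,vy,x,y=cv2.fitLine(P.astype(np.float32),cv2.DIST_L2,0,.01,.01)[:,0]; vx,vy=(vx,vy) if vx>0 else (-vx,-vy)
print("tongue yaw",np.degrees(np.arctan2(vy,vx)))
end=plane("wrist",[[312.5,248.5]],.03,c)[0,:2]
g=plane("wrist",[[314.8,127.5]],.072,c)[0,:2]
print("end",end,"grip",g,np.linalg.norm(g-end),"yaw",np.degrees(np.arctan2(*(g-end)[::-1])))
bk=plane("wrist",[[273,25],[361,27]],.02,c)[:,:2];print(bk,"back yaw",np.degrees(np.arctan2(*(bk[1]-bk[0])[::-1]))+90, "end->back",np.linalg.norm(bk.mean(0)-end),np.degrees(np.arctan2(*(bk.mean(0)-end)[::-1])))
# LS pose: template points vs pixels, jig frame
from scipy.optimize import least_squares
T=np.array([[-115,0,30],[-115,13,30],[-115,-13,30],[40,0,72],[150,0,20],[-40,0,30]])/1e3
px=np.array([[312.5,248.5],[302,248.5],[323,248.5],[314.8,127.5],[317,26],[313.3,180]])
f=lambda p:(proj("wrist",np.c_[p[0]+np.cos(p[2])*T[:,0]-np.sin(p[2])*T[:,1],p[1]+np.sin(p[2])*T[:,0]+np.cos(p[2])*T[:,1],T[:,2]],c)-px).ravel()
r=least_squares(f,[.6,.157,.3],loss="soft_l1");print(r.x,np.degrees(r.x[2]),r.fun.reshape(-1,2))
```

```text
[[313. 188.]
 [312. 240.]] [[0.569  0.1494]
 [0.5038 0.1304]]
tongue yaw 16.393713
end [0.4929 0.1263] grip [0.6414 0.1695] 0.15468848314302946 yaw 16.219844897051722
[[0.7297 0.2458]
 [0.7569 0.1528]] back yaw 16.318716610563968 end->back 0.2608642055482652 16.2452990169607
[0.603  0.1585 0.2837] 16.252751696141154 [[-0.0504  0.1414]
 [ 0.2828 -0.0681]
 [-0.3866  0.3514]
 [-0.1417 -0.1155]
 [ 0.0202 -3.9327]
 [ 0.2849 11.8402]]
```

Template fit residuals are under 0.4 px on the key points. Home is at (0.603, 0.1585) with yaw 16.25°, and the grip is at (0.6414, 0.170).

Emit:
play_rows(series=[70,41,16,-60,-1.2,70,41,16,-110,-1.2,70,41,16,-150,-1.2,70,41,16,-180,-1.2,70,41,16,-205,-1.2,70,41,16,-225,-1.2,70,41,16,-242,-1.2,70,41,16,-242,-1.2,70,41,16,-242,-1.2], force=30)

```text
time_s: 3.9
tool_pos: [0.6414, 0.1709, 0.0504]
eef_rot: [[0.281, -0.96, 0.001], [-0.96, -0.281, 0.0], [0.0, -0.001, -1.0]]
wrist_force: [1.2, 0.2, -0.1]
grip_width: 0.0599
```

Run:
```python
from h import *
im=ctrl.read_camera("wrist");cv2.imwrite("pics/w2.png",im)
s=ctrl.observe();print(s["tool_pos"],s["eef_rot"],s["wrist_force"],s["time_s"],s["joint_pos"])
```

```text
[0.64165395 0.17096858 0.05073273] [[ 2.80994078e-01 -9.59707171e-01  2.11509291e-03]
 [-9.59709478e-01 -2.80993878e-01  3.97422401e-04]
 [ 2.12919029e-04 -2.14154805e-03 -9.99997684e-01]] [-0.29807066 -0.09163617  0.82837891] 3.95 [1.83216636e-01 4.39933590e-01 1.45872070e+00 5.72371670e-06
 1.24078626e+00 1.46918112e+00]
```

View pics/w2.png

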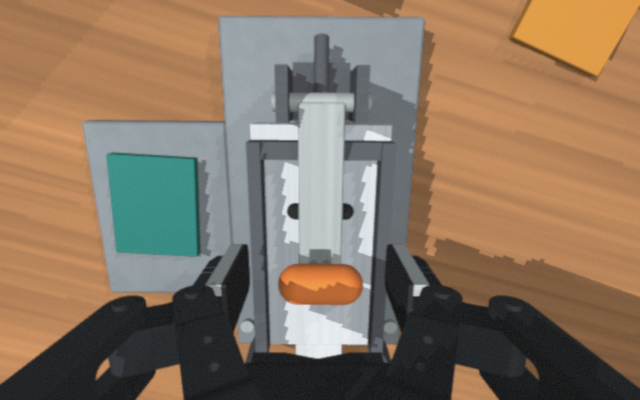

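The bar at (320,285) is centred between the open fingers, clear of the rails. I close the grip.

Emit:
play_rows(series=[0,0,0,0,0,0,0,0,0,0,0,0,0,0,0,0,0,0,0,0,0,0,0,0,0], force=30)

```text
time_s: 4.58
tool_pos: [0.6417, 0.1698, 0.0508]
eef_rot: [[0.281, -0.96, 0.002], [-0.96, -0.281, -0.001], [0.002, -0.002, -1.0]]
wrist_force: [-0.8, -4.7, 5.8]
grip_width: 0.0317
```

Emit:
play_rows(series=[0,3,1,7,0,0,7,2,13,0,0,11.5,3.5,19.5,0,0,16.5,5,25,0,0,22,6.5,30,0,0,28,8,34.3,0,0,34.5,10,38,0,0,41,12,41,0,0,48,14,43.5,0,0,55,16,45,0,0,62,18,46,0,0,68,20,46.2,0,0,70,20.5,46.2,0,0,70,20.5,46.2,0])

```text
time_s: 6.32
tool_pos: [0.7119, 0.1899, 0.0962]
eef_rot: [[0.28, -0.96, 0.002], [-0.96, -0.28, -0.001], [0.002, -0.002, -1.0]]
wrist_force: [2.4, -5.8, 0.6]
grip_width: 0.0319
```

Emit:
play_rows(series=[60,0,0,0,0,75,0,0,0,0,75,0,0,0,0,75,0,0,30,0,75,0,0,80,0,100,-40,-30,140,0,100,-120,-150,180,0,100,-190,-330,180,-20,100,-190,-330,180,-35,100,-190,-330,180,-35,100,-190,-330,180,-35,100,-190,-330,180,-35,100,-190,-330,180,-35])

```text
time_s: 7.95
tool_pos: [0.5199, -0.141, 0.2763]
eef_rot: [[-0.324, -0.946, 0.001], [-0.946, 0.324, -0.001], [0.0, -0.001, -1.0]]
wrist_force: [0.5, 1.0, -0.6]
grip_width: 0.0855
```

Run:
```python
from h import *
import pickle
np.set_printoptions(precision=4,suppress=True)
s=ctrl.observe();c=ctrl.calibration("wrist");im=ctrl.read_camera("wrist");cv2.imwrite("pics/w3.png",im);pickle.dump(c,open("w3.pkl","wb"))
print(s["time_s"],s["tool_pos"],s["eef_rot"][:,0],s["joint_pos"])
sd=ctrl.read_camera("side"); sd=cv2.resize(sd[200:300,200:340],None,fx=3.2,fy=3.2)
for r in ctrl.regions_of("wrist","red_strip")[:3]:
    m=r["pixels"].astype(np.uint8); q=cv2.minAreaRect(cv2.findNonZero(m)); P=plane("wrist",cv2.boxPoints(q),.038,c)
    e=[P[1]-P[0],P[2]-P[1]];L=[np.linalg.norm(x) for x in e];k=e[int(np.argmax(L))]
    print(r["conf"],r["box"],P.mean(0),L,np.degrees(np.arctan2(k[1],k[0])))
cv2.imwrite("pics/w3c.png",np.vstack([cv2.resize(im,None,fx=.7,fy=.7),sd]))
```

```text
7.95 [ 0.5199 -0.141   0.2763] [-0.3237 -0.9462  0.0004] [-0.3597 -0.0521  1.594  -0.0004  1.5983  1.5407]
0.7 [281.5, 71.5, 338.2, 230.0] [ 0.5352 -0.1371  0.038 ] [np.float64(0.050484863195693105), np.float64(0.17031551366348435)] 167.32498395428772
0.62 [401.0, 240.3, 566.0, 366.5] [ 0.2662 -0.2708  0.038 ] [np.float64(0.22678491642780085), np.float64(0.0729596685977231)] -58.93572540026903
```

View pics/w3c.png

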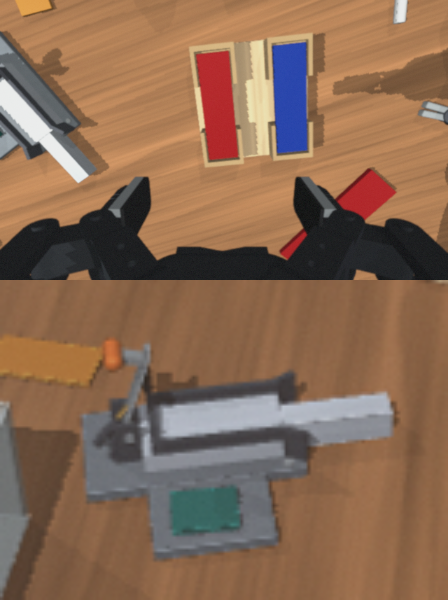

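The clip stands up (orange grip above the hinge). The red strip measures 170 x 50 mm, centred at (0.535, -0.137) with yaw -12.7°. I descend and grip it.

Emit:
play_rows(series=[100,15,4,-60,6.2,100,15,4,-120,6.2,100,15,4,-170,6.2,100,15,4,-205,6.2,100,15,4,-230,6.2,100,15,4,-250,6.2,100,15,4,-263,6.2,100,15,4,-263,6.2,100,15,4,-263,6.2,0,15,4,-263,6.2,0,15,4,-263,6.2,0,15,4,-263,6.2,0,15,4,-263,6.2,0,15,4,-263,6.2], force=40)

```text
time_s: 9.85
tool_pos: [0.536, -0.1378, 0.0144]
eef_rot: [[-0.217, -0.976, 0.001], [-0.976, 0.217, -0.004], [0.004, -0.002, -1.0]]
wrist_force: [-8.2, -11.0, 11.3]
grip_width: 0.0491
```

Emit:
play_rows(series=[0,0,0,10,0,0,0,0,35,0,0,0,0,70,0,0,0,0,100,0,0,-10,50,100,5,0,-20,100,100,12,0,-28,150,100,20,0,-34,200,100,26,0,-37,240,100,29,0,-37.5,264.7,100,29,0,-37.5,264.7,100,29,0,-37.5,264.7,100,29,0,-37.5,264.7,100,29,0,-37.5,264.7,100,29])

```text
time_s: 11.6
tool_pos: [0.4983, 0.1292, 0.1125]
eef_rot: [[0.283, -0.959, -0.0], [-0.959, -0.283, -0.0], [0.0, 0.0, -1.0]]
wrist_force: [0.8, 0.7, -0.9]
grip_width: 0.0489
```

Run:
```python
from h import *
np.set_printoptions(precision=4,suppress=True)
s=ctrl.observe();c=ctrl.calibration("wrist");im=ctrl.read_camera("wrist");cv2.imwrite("pics/w4.png",im)
x=s["eef_rot"][:,0];print(s["time_s"],s["tool_pos"],np.degrees(np.arctan2(x[1],x[0])),s["wrist_force"],s["grip_width"])
for r in ctrl.regions_of("wrist","red_strip")[:2]:
    q=cv2.minAreaRect(cv2.findNonZero(r["pixels"].astype(np.uint8)));P=plane("wrist",cv2.boxPoints(q),s["tool_pos"][2]+.025,c);print(r["conf"],r["box"],P)
```

```text
11.6 [0.4983 0.1292 0.1125] -73.54738738095058 [ 0.813  0.697 -0.923] 0.04885822943535923
0.97 [160.5, 325.9, 255.0, 399.8] [[0.4336 0.1814 0.1375]
 [0.4767 0.1506 0.1375]
 [0.4688 0.1424 0.1375]
 [0.4242 0.1734 0.1375]]
0.84 [242.7, 53.9, 392.9, 358.3] [[0.5724 0.1767 0.1375]
 [0.5865 0.129  0.1375]
 [0.4768 0.089  0.1375]
 [0.4586 0.1501 0.1375]]
```

View pics/w4.png

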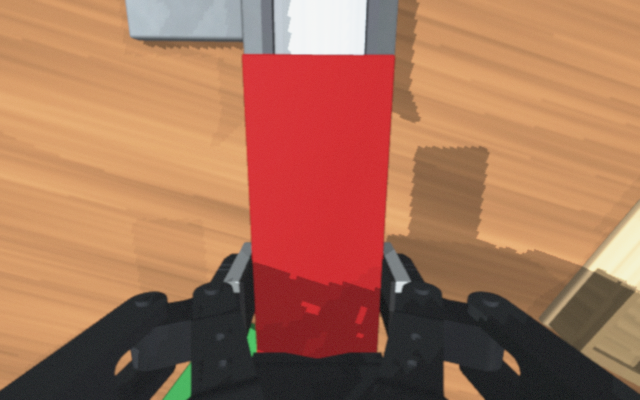

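The strip is held square and centred, with its front edge at (243–394, 55) just before the channel. The lateral offset is +1.2 mm, which I correct. Then I lower it and slide the front in.

Emit:
play_rows(series=[0,0,-1.2,-30,-0.2,0,0,-1.2,-60,-0.2,0,0,-1.2,-80,-0.2,0,0,-1.2,-91,-0.2,0,0,-1.2,-97,-0.2,0,0,-1.2,-97,-0.2,0,0,-1.2,-97,-0.2])

```text
time_s: 12.58
tool_pos: [0.4989, 0.1289, 0.0164]
eef_rot: [[0.281, -0.96, 0.001], [-0.96, -0.281, 0.0], [0.0, -0.001, -1.0]]
wrist_force: [-0.8, -0.6, -2.1]
grip_width: 0.049
```

Emit:
play_rows(series=[0,5,0.8,-0.5,0,0,10,2.2,-0.7,0,0,15,3.7,-0.7,0,0,20,5.2,-0.7,0,0,25,6.7,-0.7,0,0,30,8.1,-0.7,0,0,35,9.6,-0.7,0,0,35,9.6,-0.7,0])

```text
time_s: 13.58
tool_pos: [0.5336, 0.1385, 0.0149]
eef_rot: [[0.281, -0.96, 0.0], [-0.96, -0.281, 0.0], [0.0, -0.0, -1.0]]
wrist_force: [0.3, -0.4, -2.3]
grip_width: 0.0492
```

Emit:
play_rows(series=[100,0,0,0,0,100,0,0,0,0,100,0,0,0,0,100,0,0,0,0,100,-20,-5.8,0,0,100,-40,-11.7,0,0,100,-60.5,-17.6,0,0,100,-60.5,-17.6,0,0,100,-60.5,-17.6,0,0,0,-60.5,-17.6,0,0,0,-60.5,-17.6,0,0,0,-60.5,-17.6,0,0,0,-60.5,-17.6,0,0,0,-60.5,-17.6,0,0], force=25)

```text
time_s: 15.32
tool_pos: [0.4732, 0.1209, 0.015]
eef_rot: [[0.281, -0.96, 0.001], [-0.96, -0.281, 0.0], [0.0, -0.001, -1.0]]
wrist_force: [2.0, 0.4, 1.2]
grip_width: 0.0495
```

Run:
```python
from h import *
s=ctrl.observe();im=ctrl.read_camera("wrist");cv2.imwrite("pics/w5.png",im);print(s["time_s"],s["tool_pos"],s["wrist_force"],s["grip_width"])
```

```text
15.325 [0.47316094 0.12091162 0.01503251] [2.03621252 0.42957311 1.17760724] 0.049497905021105806
```

View pics/w5.png

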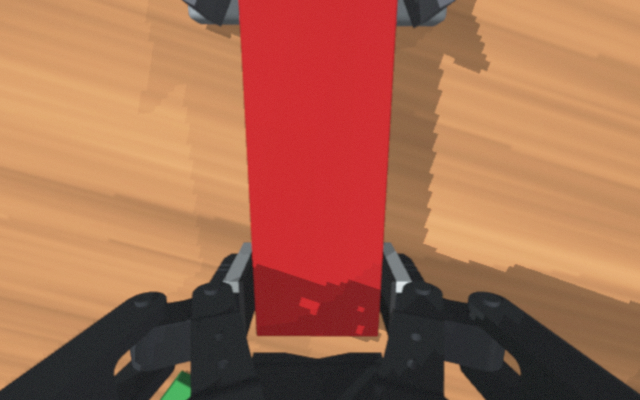

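The tail is held squarely, with its edge at (257–380, 335), and the strip is aligned with the flare. I slide it in.

Emit:
play_rows(series=[0,8,2.3,0,0,0,16,4.7,0,0,0,24,7,0,0,0,32,9.3,0,0,0,40,11.7,0,0,0,48,14,0,0,0,56,16.3,0,0,0,62,18.1,0,0,0,66,19.3,0,0,0,66,19.3,0,0])

```text
time_s: 16.62
tool_pos: [0.5379, 0.14, 0.015]
eef_rot: [[0.281, -0.96, -0.002], [-0.96, -0.281, -0.001], [-0.0, 0.002, -1.0]]
wrist_force: [-5.9, -0.9, 10.0]
grip_width: 0.0489
```

Emit:
play_rows(series=[0,1.5,0.4,0,0,0,3,0.9,0,0,0,3,0.9,0,0])

```text
time_s: 17.0
tool_pos: [0.5404, 0.1407, 0.015]
eef_rot: [[0.281, -0.96, -0.003], [-0.96, -0.281, -0.001], [-0.0, 0.003, -1.0]]
wrist_force: [-8.1, -1.9, 11.9]
grip_width: 0.0492
```

Emit:
play_rows(series=[0,1,0.3,0,0,0,2,0.6,0,0,0,3,0.9,0,0,0,3,0.9,0,0])

```text
time_s: 17.5
tool_pos: [0.5428, 0.1414, 0.015]
eef_rot: [[0.281, -0.96, -0.004], [-0.96, -0.281, -0.001], [-0.0, 0.005, -1.0]]
wrist_force: [-11.1, -3.4, 15.2]
grip_width: 0.0495
```

Run:
```python
from h import *
np.set_printoptions(precision=4,suppress=True)
H=np.array([.603,.1585]);a=np.radians(16.25);J=np.array([[np.cos(a),np.sin(a)],[-np.sin(a),np.cos(a)]])
s=ctrl.observe();c=ctrl.calibration("wrist");im=ctrl.read_camera("wrist");cv2.imwrite("pics/w6.png",im)
print(s["time_s"],s["tool_pos"],s["wrist_force"],"tcp jig",J@(s["tool_pos"][:2]-H))
hs=cv2.cvtColor(im,cv2.COLOR_BGR2HSV)
m=cv2.inRange(hs,(170,120,40),(180,255,255))|cv2.inRange(hs,(0,120,40),(4,255,255))
v=[np.where(m[:,u])[0].max() for u in range(285,350,5)];print(v)
P=plane("wrist",[[317,np.median(v)]],.038,c)[0,:2];print("tail jig",J@(P-H))
```

```text
17.5 [0.5428 0.1414 0.015 ] [-11.1053  -3.385   15.2411] tcp jig [-0.0626  0.0005]
[np.int64(335), np.int64(335), np.int64(335), np.int64(335), np.int64(335), np.int64(335), np.int64(335), np.int64(335), np.int64(335), np.int64(335), np.int64(335), np.int64(335), np.int64(335)]
tail jig [-0.0851  0.0005]
```

View pics/w6.png

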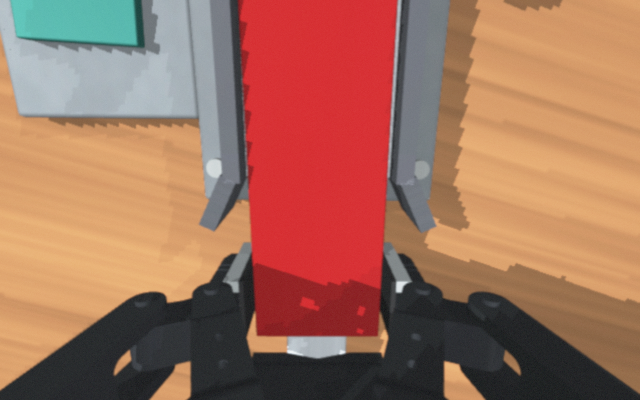

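The tail edge lies at about -85.1 mm, which means seated. I press a little more to confirm the stop.

Emit:
play_rows(series=[0,1,0.3,0.4,0,0,2,0.6,0.8,0,0,3,0.9,0.8,0,0,3,0.9,0.8,0])

```text
time_s: 18.05
tool_pos: [0.5428, 0.1415, 0.015]
eef_rot: [[0.281, -0.96, -0.011], [-0.96, -0.281, -0.003], [-0.0, 0.011, -1.0]]
wrist_force: [-24.2, -8.3, 23.9]
grip_width: 0.0494
```

Run:
```python
from h import *
np.set_printoptions(precision=4,suppress=True)
H=np.array([.603,.1585]);a=np.radians(16.25);J=np.array([[np.cos(a),np.sin(a)],[-np.sin(a),np.cos(a)]])
s=ctrl.observe();c=ctrl.calibration("wrist");im=ctrl.read_camera("wrist")
print(s["time_s"],s["tool_pos"],s["wrist_force"],"tcp jig",J@(s["tool_pos"][:2]-H))
hs=cv2.cvtColor(im,cv2.COLOR_BGR2HSV)
m=cv2.inRange(hs,(170,120,40),(180,255,255))|cv2.inRange(hs,(0,120,40),(4,255,255))
v=[np.where(m[:,u])[0].max() for u in range(285,350,5)]
P=plane("wrist",[[317,np.median(v)]],.038,c)[0,:2];print(np.median(v),"tail jig",J@(P-H))
```

```text
18.05 [0.5428 0.1415 0.015 ] [-24.1879  -8.2903  23.9386] tcp jig [-0.0626  0.0005]
335.0 tail jig [-0.0851  0.0005]
```

The stop is confirmed: the TCP is unmoved under 3 mm more command while the force rises. I relax, release, rise, and go above the clip grip.

Emit:
play_rows(series=[0,-2.5,-0.7,0,0,0,-2.5,-0.7,0,0,100,-2.5,-0.7,0,0,100,-2.5,-0.7,0,0,100,-2.5,-0.7,0,0,100,-2.5,-0.7,0,0,100,-2.5,-0.7,30,0,100,-2.5,-0.7,80,0,100,-2.5,-0.7,130,0,70,20,6,180,0,70,80,22,185,0,70,130,37,185,0,70,169,48.5,185,0,70,169,48.5,185,0,70,169,48.5,185,0,70,169,48.5,185,0])

```text
time_s: 20.1
tool_pos: [0.7162, 0.1911, 0.2016]
eef_rot: [[0.281, -0.96, 0.001], [-0.96, -0.281, 0.0], [0.0, -0.001, -1.0]]
wrist_force: [-0.0, 0.8, 0.3]
grip_width: 0.0598
```

Run:
```python
from h import *
np.set_printoptions(precision=4,suppress=True)
H=np.array([.603,.1585]);a=np.radians(16.25);J=np.array([[np.cos(a),np.sin(a)],[-np.sin(a),np.cos(a)]])
s=ctrl.observe();c=ctrl.calibration("wrist");im=ctrl.read_camera("wrist");cv2.imwrite("pics/w7.png",im)
print(s["time_s"],s["tool_pos"],s["wrist_force"],s["grip_width"],"tcp jig",J@(s["tool_pos"][:2]-H))
m=cv2.inRange(cv2.cvtColor(im,cv2.COLOR_BGR2HSV),(5,180,100),(18,255,255))
n,l,st,ce=cv2.connectedComponentsWithStats(m)
for i in range(1,n):
    if st[i,4]>60:
        P=plane("wrist",[ce[i]],.120,c)[0];print(st[i],ce[i],P,"jig",J@(P[:2]-H))
```

```text
20.1 [0.7162 0.1911 0.2016] [-0.0274  0.8454  0.2861] 0.05983978916128231 tcp jig [ 0.1178 -0.0004]
[295 198  46  22 431] [319.1879 207.9768] [0.7163 0.1898 0.12  ] jig [ 0.1175 -0.0017]
```

View pics/w7.png

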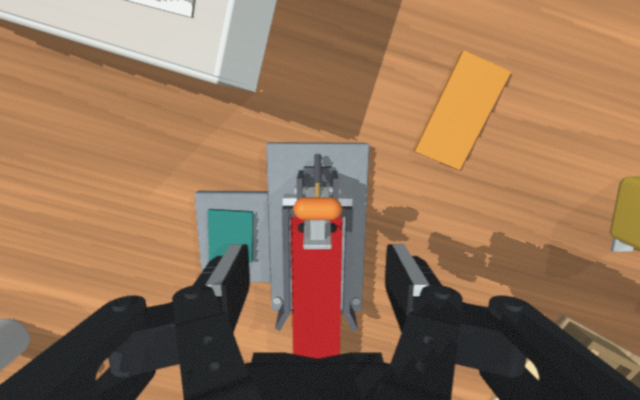

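The clip is up and the strip lies fully in the channel. The bar at (318,208) is between the fingers. I descend and pinch it.

Emit:
play_rows(series=[70,-1,-0.5,-40,0,70,-1,-0.5,-70,0,70,-1,-0.5,-92,0,70,-1,-0.5,-104.5,0,70,-1,-0.5,-104.5,0,70,-1,-0.5,-104.5,0,0,-1,-0.5,-104.5,0,0,-1,-0.5,-104.5,0,0,-1,-0.5,-104.5,0,0,-1,-0.5,-104.5,0,0,-1,-0.5,-104.5,0], force=35)

```text
time_s: 21.52
tool_pos: [0.7165, 0.191, 0.0977]
eef_rot: [[0.281, -0.96, 0.002], [-0.96, -0.281, 0.0], [0.0, -0.002, -1.0]]
wrist_force: [-0.9, 0.6, 6.1]
grip_width: 0.0314
```

Emit:
play_rows(series=[0,-5.5,-1.6,0,0,0,-11,-3.2,0,0,0,-18.2,-5.3,-0.8,0,0,-25.3,-7.4,-2.4,0,0,-32.4,-9.4,-4.8,0,0,-39,-11.4,-7.8,0,0,-42.2,-12.3,-9.6,0,0,-45.3,-13.2,-11.6,0,0,-48.4,-14.1,-13.7,0,0,-51.4,-15,-16,0,0,-54.1,-15.8,-18.4,0,0,-56.8,-16.6,-21,0,0,-59.4,-17.3,-23.7,0,0,-61.8,-18,-26.5,0,0,-64.1,-18.7,-29.5,0,0,-66.3,-19.3,-32.6,0,0,-68.3,-19.9,-35.8,0,0,-70.2,-20.5,-39,0,0,-70.2,-20.5,-39,0,0,-70.2,-20.5,-39,0])

```text
time_s: 24.02
tool_pos: [0.6451, 0.1705, 0.0566]
eef_rot: [[0.281, -0.96, -0.001], [-0.96, -0.281, 0.0], [-0.0, 0.001, -1.0]]
wrist_force: [-1.8, 5.3, -1.2]
grip_width: 0.0311
```

Emit:
play_rows(series=[0,0,0,-0.8,0,0,0,0,-0.8,0,40,0,0,-0.8,0,70,0,0,-0.8,0,70,0,0,-0.8,0,70,0,0,-0.8,0,70,0,0,20,0,70,0,0,60,0,70,0,0,120,0,70,-20,-6,160,0,70,-20,-6,160,0,70,-20,-6,160,0,70,-20,-6,160,0])

```text
time_s: 25.65
tool_pos: [0.6249, 0.1642, 0.2158]
eef_rot: [[0.281, -0.96, -0.002], [-0.96, -0.281, -0.0], [-0.0, 0.002, -1.0]]
wrist_force: [-0.5, -1.1, 0.0]
grip_width: 0.0599
```

Run:
```python
from h import *
np.set_printoptions(precision=4,suppress=True)
H=np.array([.603,.1585]);a=np.radians(16.25);J=np.array([[np.cos(a),np.sin(a)],[-np.sin(a),np.cos(a)]])
s=ctrl.observe();c=ctrl.calibration("wrist");im=ctrl.read_camera("wrist")
print(s["time_s"],s["tool_pos"],s["wrist_force"])
hs=cv2.cvtColor(im,cv2.COLOR_BGR2HSV)
m=cv2.inRange(hs,(5,180,100),(18,255,255));n,l,st,ce=cv2.connectedComponentsWithStats(m)
for i in range(1,n):
    if st[i,4]>60: print("grip",ce[i],J@(plane("wrist",[ce[i]],.080,c)[0,:2]-H))
for r in ctrl.regions_of("wrist","red_strip")[:1]:
    q=cv2.boxPoints(cv2.minAreaRect(cv2.findNonZero(r["pixels"].astype(np.uint8))));print(r["conf"],[J@(p-H) for p in plane("wrist",q,.038,c)[:,:2]])
sd=cv2.resize(ctrl.read_camera("side")[200:300,200:340],None,fx=3.2,fy=3.2)
cv2.imwrite("pics/w8.png",np.vstack([cv2.resize(im,None,fx=.7,fy=.7),sd]))
```

```text
25.65 [0.6249 0.1642 0.2158] [-0.4813 -1.0722  0.0349]
grip [317.1882 164.2495] [ 0.0428 -0.0005]
0.75 [array([0.0841, 0.0252]), array([ 0.0843, -0.0238]), array([-0.0853, -0.0277]), array([-0.0855,  0.0285])]
```

View pics/w8.png

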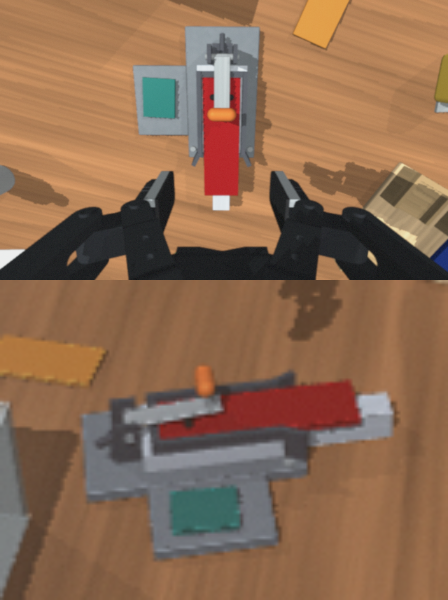

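The clip is down on the red strip, with its grip at jig x of about 42.8 mm (roughly 0.1 rad). The strip spans -85 to +84 mm, so it is home. The robot is clear, so I hand in.

```bash
python3 -c "
from station import ctrl
print(ctrl.hand_in())"
```

```text
the job is handed in; nothing more can be done
None
```

The red strip is clamped in the jig and the job was handed in at about 26 s. `hand_in` reports no verdict, so the result below rests on my own checks.

**What I did:**
- Lifted the clip until it stayed up, then released it.
- Took the red strip from the rack and laid it on the tongue.
- Gripped it again near the tail and slid it against the stop.
- Lowered the clip while holding it the whole way down, then released it and moved clear.

**Last checks:**
- **Stop contact:** the tool did not move under 3 mm more command while the wrist force rose, so the strip was against the stop.
- **Strip position:** it spans about -85 to +84 mm along the channel and lies within about 1 mm of centre.
- **Clip:** the grip is at jig x of about 43 mm, which is roughly 0.1 rad, on the glass.
- **Other things:** the arm is about 0.2 m above the bench, clear of everything. The offcut looks unmoved in the last pictures; I did not measure the blue strip or the other bench objects again.

No check failed or disagreed. I could not measure the clip's pressing force on the glass directly.

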